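# Build the cam stack on the mandrel to match the sample

### The arm

A 6-joint arm with a two-finger parallel gripper is mounted at the origin on a cart in front of the work surface, level with it; the furniture and walls round the work are solid. World frame = base frame: x ahead of the robot, y to its left, z up, the work surface at z = 0. Lengths are in mm, angles in rad, forces in N, time in s.
With the tool pointing down it reaches from about 275 to 1000 mm from the base axis. Payload 8.4 kg.
Tool frame: the origin (TCP) lies midway between the tips of the shut fingers; the grasp point (between the pads) lies 19 mm behind it; z points along the fingers, y is the line along which they close (so a half turn about z gives the same grasp; the last joint's range is limited). The gripper opens to 85 mm and grips with 20 to 120 N. Pads are 22 mm wide; open, the fingers measure 114 mm over their backs; the gripper's body (76 mm by 85 mm) begins 54 mm behind the grasp point. The pads swing forward as they close: fully open they stand 13 mm farther back than shut.
Start: joints at [-1.223, 0.353, 1.633, -0, 1.155, -0.002], TCP at [214.192, -587.154, 231.281] pointing down, gripper open.
Joint ranges: [-2.63, 2.63], [-0.92, 2.1], [0.06, 2.66], [-1.3, 4.44], [0, 2.69], [-3.02, 3.02]. Speed limits (rad/s): [2.22, 2.22, 2.79, 3.14, 3.14, 3.14].

### API

Orientations are given as [roll, pitch, yaw] about the fixed x, y, z axes, in that order (R = Rz(yaw) Ry(pitch) Rx(roll)).
In Python, from rig import telemetry, optics, r gives the robot as it stands.
- The arm moves only by the tool play_rows, never from a script. Its arguments are lists of equal length, an entry for each row: "dp": the shift along the tool's x, y, z in units of 40 mm (1.0 is 40 mm), a list of three; "rot": the turn, a rotation vector about the tool's x, y, z in units of 6 degrees (1.0 is 6 degrees), a list of three. In form: {"dp": [[tx, ty, tz], ...], "rot": [[ax, ay, az], ...]}. A call has 1 to 5 rows; each row is the pose to reach, as a shift and turn from the pose commanded when the call began, along the tool's axes at that moment; what a row does not reach only later rows make up. A row lasts 1/12 s, in which the tool goes at most 41.7 mm and 7.16 degrees, less where a joint would pass 70% of its speed; a pose out of reach is approached as far as the arm can. A call with a gripper value outside its range is refused whole. "fingers" is the opening, from 0 (shut) to 1 (fully open), set as the call begins (left out, the last holds). The fingers move at their own pace and stop on an object; "grip_force" is the grip in N (left out, the last holds). Time passes only in rows, so rows that repeat a pose let the fingers close. It gives the time, the measured TCP pose, the force, the opening and the grip force at its end, in the units of the state.
- telemetry.sense(): the state, without advancing time (a new reading comes with each control period).
- optics.grab_frame(name): name is "scene" or "side" or "wrist"; returns a dict with "color" (480x640x3 uint8, red, green, blue), "mtx" (3x3 intrinsics, pixels), "R" (3x3) and "t" (3): a world point X has camera coordinates R X + t; the wrist camera has in their place "mount" (4x4, takes a point from camera to tool coordinates, whose origin is the TCP and whose axes are the flange's). Camera axes: x right, y down, z forward; pixel columns grow to the right and rows downward; lengths in mm; the calibration is good to about 2 mm. A picture is of the moment at which its call begins: read the wrist's pose just before it. There is no depth.
- r.sign_off(): hands the job in; it is judged then, once.
The state is a dict: "clock": time; "qpos": joint angles; "qvel": joint speeds; "joint_efforts": joint torques, N m; "eef_pos": TCP position; "tcp_rot": TCP orientation; "contact_force": force on the tool from outside, world axes, zero at the start; "wrist_torque": the same for the moment, N m; "opening": opening from 0.0 (shut) to 1.0 (fully open); "grasp_force": force on a finger pad.
Only numpy, scipy, OpenCV 4.12 (cv2) and the standard library are available. Lean on these libraries where they do the work, as an engineer would, in place of code of your own. Each camera call takes 0.05 s, during which the arm holds its last target. There are 200 camera calls.

### The job

Build up the stack on the upright post of the assembly mandrel, from the bottom: the ball bearing, then the one cam whose outline matches the flat pattern lying right beside the mandrel (hub up), then the brass sleeve, and the rubber ring seal on top, each threaded over the post and sitting flat on the one below. Leave the other two cams where they lie.

Things in the scene. Friction and masses are not known exactly. Their poses are not given: they have to be found in the camera images.
- mandrel: Fixed on a wooden board (top at z = 0.020, all parts lie on it): round grey foot 84 mm wide, 8 mm thick; steel seat 28 mm wide, its top 16 mm above the foot's underside; upright post 10 mm thick, straight to 64 mm, tapered to its tip at 70 mm. Origin: foot's underside on the post axis; z up. Undersides in the finished stack: bearing 16, cam 28, sleeve 45, seal 55 mm above this origin.
- pattern_one: Flat aluminium pattern, 4 mm thick, no hub, fixed to the board, outline of cam_one (one nose, 31 mm from centre to nose tip). Origin: bore centre, underside. The one pattern about 90 mm from the mandrel's post, on the robot's side, is this job's sample; the other two lie at the back of the board, over 0.2 m from it.
- pattern_two: Flat aluminium pattern, 4 mm thick, no hub, fixed to the board, outline of cam_two (two opposite noses, 31 mm from centre to nose tip). Origin: bore centre, underside. The one pattern about 90 mm from the mandrel's post, on the robot's side, is this job's sample; the other two lie at the back of the board, over 0.2 m from it.
- pattern_three: Flat aluminium pattern, 4 mm thick, no hub, fixed to the board, outline of cam_three (three noses, 31 mm from centre to nose tip). Origin: bore centre, underside. The one pattern about 90 mm from the mandrel's post, on the robot's side, is this job's sample; the other two lie at the back of the board, over 0.2 m from it.
- cam_one: Loose dark steel cam lying on the board, hub up: 8 mm thick disc, 40 mm in diameter, with one rounded nose reaching 31 mm from the centre; 15 mm bore right through. Bright hub on top, 26 mm in diameter, 9 mm tall (17 mm overall): grip it there from above, at any yaw. Origin: bore axis at the underside; z up to the hub; x towards its nose. 0.11 kg.
- cam_two: Loose dark steel cam lying on the board, hub up: 8 mm thick disc, 40 mm in diameter, with two opposite rounded noses reaching 31 mm from the centre; 15 mm bore right through. Bright hub on top, 26 mm in diameter, 9 mm tall (17 mm overall): grip it there from above, at any yaw. Origin: bore axis at the underside; z up to the hub; x towards one nose. 0.11 kg.
- cam_three: Loose dark steel cam lying on the board, hub up: 8 mm thick disc, 40 mm in diameter, with three evenly spaced rounded noses reaching 31 mm from the centre; 15 mm bore right through. Bright hub on top, 26 mm in diameter, 9 mm tall (17 mm overall): grip it there from above, at any yaw. Origin: bore axis at the underside; z up to the hub; x towards one nose. 0.11 kg.
- bearing: Loose bright ball bearing lying flat, 42 mm outside diameter, 12 mm thick, free bore 18 mm. Origin: centre of the underside, z up along the bore. 0.11 kg.
- sleeve: Loose plain brass spacer sleeve standing on end, 24 mm outside diameter, 15 mm bore, 10 mm tall. Origin: centre of the underside, z up along the bore. 0.03 kg.
- seal: Loose black rubber ring seal lying flat, 30 mm outside diameter, 8 mm thick, free bore 15.5 mm; rigid enough to grip firmly. Origin: centre of the underside, z up along the bore. 0.02 kg.

How it is judged:
By the outcome, as a careful person would: the job done as asked, in the order asked, and still so for the second after the job is handed in, with the robot touching nothing.
It also fails if it takes over 88 s, if anything falls off the work surface, if the arm or the gripper's body presses on something with over 40 N, if the wrist force passes 120 N, or if a joint passes its speed limit or range.

## Working session

There is one attempt and no reset: what is moved stays moved. The work goes in short steps, Python scripts to look and compute and a tool call to move; the robot and the scene stay as the last step left them, time stands still between calls to the robot, and variables do not carry over. Pictures are saved under pics/ and viewed, at most 14 in all, crops included, and the job is handed in when it is done.

Besides the shell and the picture viewer there is one more tool, called after "Emit:" as name(argument=value, ...) on one line, values as JSON. play_rows: Moves the arm, as the interface text tells. Its arguments: {"type":"object","properties":{"dp":{"type":"array"},"rot":{"type":"array"},"fingers":{"type":"number"},"grip_force":{"type":"number"}},"required":["dp","rot"]}

```bash
mkdir -p pics; ls
python3 - <<'E'
from rig import telemetry, optics, r
import cv2,numpy as np
s=telemetry.sense();print(s)
for n in("scene","side"):
    f=optics.grab_frame(n);cv2.imwrite(f"pics/{n}0.png",f["color"][:,:,::-1]);print(n,f["mtx"].tolist(),np.round(f["R"],3).tolist(),f["t"])
f=optics.grab_frame("wrist");print(f["mount"],f["mtx"])
E
```

```text
pics
{'clock': 0.0, 'qpos': array([-1.22340011e+00,  3.53660545e-01,  1.63413652e+00, -5.43357636e-07,
        1.15519688e+00, -2.39488028e-03]), 'qvel': array([-4.41540844e-04,  3.18993254e-04, -9.38649615e-04, -5.31382173e-04,
       -9.46654769e-04, -9.98230227e-05]), 'joint_efforts': array([-3.07400978e-04, -6.05255485e+01, -3.42062795e+01,  1.31449456e-04,
        9.45640204e-03, -1.20359752e-05]), 'eef_pos': array([ 214.02881328, -586.70284714,  230.55291707]), 'tcp_rot': array([-3.14019136e+00, -2.85914009e-06,  3.49791311e-01]), 'contact_force': array([ 0.18666749, -1.26641571, -0.30546774]), 'wrist_torque': array([ 0.02299702, -0.04236005, -0.02438744]), 'grasp_force': 0.0, 'opening': 0.9959178198108819}
scene [[576.466419303928, 0.0, 322.38766993048426], [0.0, 576.466419303928, 240.21975635567065], [0.0, 0.0, 1.0]] [[0.903, -0.429, 0.015], [-0.293, -0.644, -0.707], [0.313, 0.634, -0.707]] [-636.42143649   85.08722375  888.77344988]
side [[596.6638775274082, 0.0, 312.93008101373715], [0.0, 596.6638775274082, 244.95421454281322], [0.0, 0.0, 1.0]] [[0.971, 0.237, -0.013], [0.149, -0.65, -0.745], [-0.185, 0.722, -0.667]] [-524.24696514 -166.30508042 1496.01001142]
[[ 1.11472116e-03 -9.59524946e-01 -2.81621439e-01  7.17300044e+01]
 [ 9.99999364e-01  1.11758676e-03  1.50443359e-04 -4.24218997e-01]
 [ 1.70382236e-04 -2.81621428e-01  9.59525582e-01 -1.41687695e+02]
 [ 0.00000000e+00  0.00000000e+00  0.00000000e+00  1.00000000e+00]] [[368.72264739   0.         323.31314242]
 [  0.         368.72264739 236.16407986]
 [  0.           0.           1.        ]]
```

View pics/scene0.png

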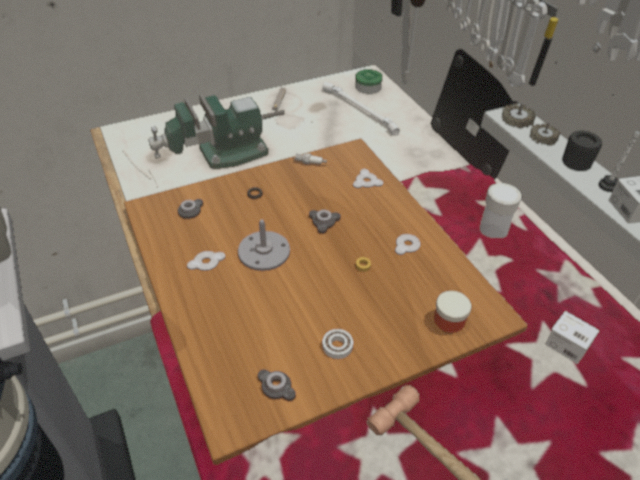

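View pics/side0.png

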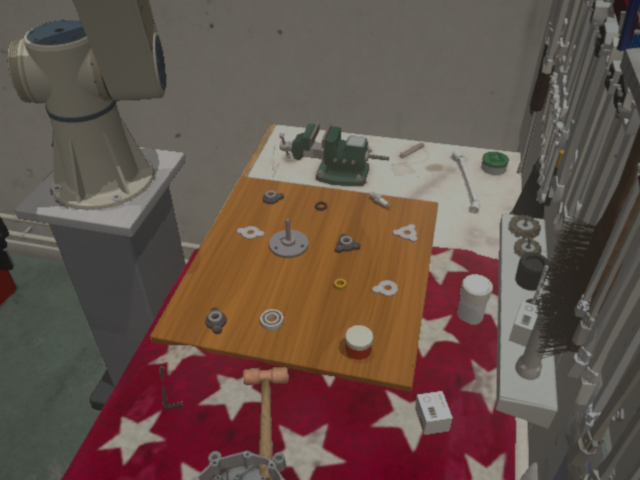

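Scene view: sample pattern at (206,260) has two opposite noses. The matching cam looks like the one at (276,384). The bearing is at (338,343), the sleeve at (363,264), the seal at (255,193) and the post at (263,235). Next I work out positions.

```bash
cat > h.py <<'E'
from rig import telemetry, optics, r
import cv2,numpy as np
from scipy.spatial.transform import Rotation as Ro
def cam(n):
    s=telemetry.sense();f=optics.grab_frame(n)
    if n=="wrist":
        T=np.eye(4);T[:3,:3]=Ro.from_euler('xyz',s['tcp_rot']).as_matrix();T[:3,3]=s['eef_pos']
        W=T@f['mount'];f['R']=W[:3,:3].T;f['t']=-f['R']@W[:3,3]
    return f
def ray(f,p,z):
    d=f['R'].T@np.linalg.inv(f['mtx'])@[p[0],p[1],1];c=-f['R'].T@f['t']
    return (c+d*(z-c[2])/d[2])[:2]
def proj(f,X):
    x=f['mtx']@(f['R']@np.array(X,float)+f['t']);return x[:2]/x[2]
def go(xyz,yaw):  # tool-frame units to target (tool down)
    s=telemetry.sense();R=Ro.from_euler('xyz',s['tcp_rot'])
    dp=R.inv().apply(np.array(xyz)-s['eef_pos'])/40
    rv=(R.inv()*Ro.from_euler('xyz',[np.pi,0,yaw])).as_rotvec(degrees=True)/6
    print('dp',dp.round(3),'rot',rv.round(3),'at',s['eef_pos'].round(1),s['clock'])
E
python3 - <<'E'
from h import *
f=cam("scene");g=cam("side")
P=dict(post=((262,221),(288,221),90),foot=((264,251),(289,243),28),bearing=((338,342),(272,319),32),cam2=((276,380),(216,317),37),sleeve=((363,263),(340,283),30),seal=((255,192),(321,206),28),camA=((190,207),(272,195),37),cam3=((323,215),(346,240),37),pat=((206,260),(250,232),24))
for k,(a,b,z) in P.items(): print(k,ray(f,a,z).round(0),ray(g,b,z).round(0))
a=cv2.resize(f['color'][350:420,230:320],None,fx=4,fy=4,interpolation=cv2.INTER_CUBIC)
b=cv2.resize(f['color'][190:280,170:350],None,fx=3,fy=3,interpolation=cv2.INTER_CUBIC)
o=np.zeros((560,600,3),np.uint8);o[:280,:360]=a;o[280:550,:540]=b;cv2.imwrite('pics/crop.png',o[:,:,::-1])
E
```

```text
post [ 524. -160.] [ 528. -162.]
foot [ 522. -164.] [ 527. -161.]
bearing [ 551. -374.] [ 554. -376.]
cam2 [ 449. -396.] [ 454. -399.]
sleeve [ 654. -255.] [ 657. -254.]
seal [561. -20.] [564. -22.]
camA [443. -22.] [448. -18.]
cam3 [ 641. -134.] [ 645. -134.]
pat [ 432. -140.] [ 433. -141.]
```

View pics/crop.png

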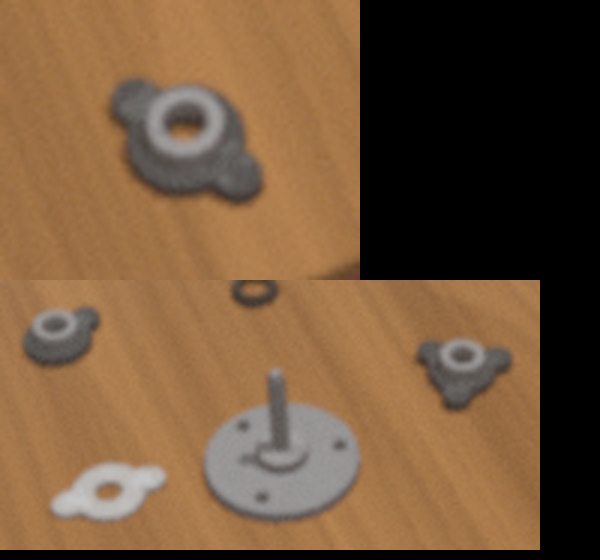

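The crop confirms it: the sample pattern has two opposite noses, and so does the front cam (cam_two). I'll fetch the bearing first.

```bash
python3 -c "
from h import *
go([552,-375,150],0.35)"
```

```text
dp [ 9.751 -2.082  2.025] rot [-0.006  0.    -0.002] at [ 214.1 -587.   230.9] 0.25
```

Emit:
play_rows(dp=[[9.75,-2.08,2.0],[9.75,-2.08,2.0],[9.75,-2.08,2.0],[9.75,-2.08,2.0],[9.75,-2.08,2.0]], rot=[[0,0,0],[0,0,0],[0,0,0],[0,0,0],[0,0,0]], fingers=1.0)

```text
clock: 0.67
eef_pos: [388.5, -477.5, 190.0]
tcp_rot: [3.141, -0.0, 0.349]
contact_force: [0.1, -1.6, 0.1]
opening: 1.0
grasp_force: 0.0
```

```bash
python3 -c "
from h import *
go([552,-375,150],0.35)"
```

```text
dp [ 4.717 -1.009  1.   ] rot [ 0.002 -0.    -0.007] at [ 388.5 -477.5  190. ] 0.6667
```

Emit:
play_rows(dp=[[4.6,-1.0,1.0],[4.6,-1.0,1.0],[4.6,-1.0,1.0],[4.6,-1.0,1.0],[4.6,-1.0,1.0]], rot=[[0,0,0],[0,0,0],[0,0,0],[0,0,0],[0,0,0]])

```text
clock: 1.08
eef_pos: [549.1, -375.4, 149.3]
tcp_rot: [-3.141, -0.0, 0.351]
contact_force: [0.2, -1.4, 0.2]
opening: 1.001
grasp_force: 0.0
```

```bash
python3 -c "
from h import *
f=cam('wrist');f=cam('wrist');cv2.imwrite('pics/w1.png',f['color'][:,:,::-1])
for z in (20,32): print(proj(f,[552,-375,z]))
np.savez('w1.npz',**f)
go([552,-375,150],0.35)"
```

```text
[326.17174247 227.00079796]
[326.26838686 231.22898055]
dp [ 0.065  0.023 -0.027] rot [-0.013 -0.001  0.035] at [ 549.2 -375.   148.9] 1.1833
```

View pics/w1.png

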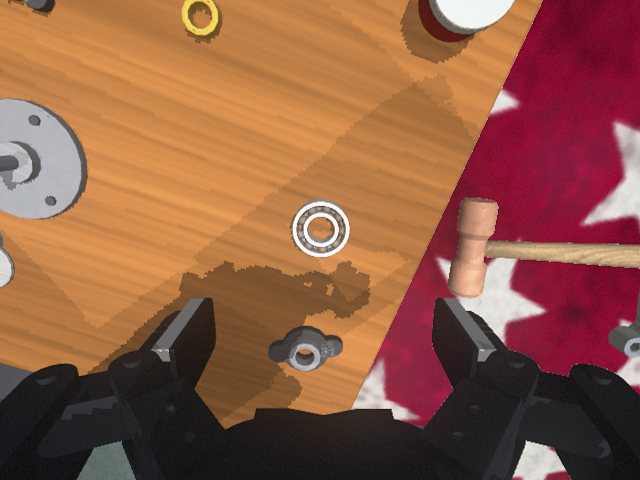

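Wrist view: bearing centred near (321,229), cam_two hub at (305,352), sleeve at (200,16), mandrel at the left edge.

```bash
python3 -c "
from h import *
f=np.load('w1.npz')
im=f['color'];h=cv2.cvtColor(im,cv2.COLOR_RGB2HSV)
m=((h[...,1]<60)&(h[...,2]>60)).astype(np.uint8);m[:190]=0;m[270:]=0;m[:,:285]=0;m[:,360:]=0
c=max(cv2.findContours(m,0,1)[0],key=cv2.contourArea);e=cv2.fitEllipse(c);print(e)
b=ray(f,e[0],32);print('bearing',b,'cam',ray(f,(305,352),37))
go([*b,21],0.35)"
```

```text
((320.4917297363281, 227.9626007080078), (56.50426483154297, 57.18370056152344), 29.27269744873047)
bearing [ 552.85045157 -370.21507951] cam [ 454.93501583 -393.18667   ]
dp [ 0.126 -0.077  3.198] rot [-0.013 -0.001  0.035] at [ 549.2 -375.   148.9] 1.1833
```

Emit:
play_rows(dp=[[0.12,-0.08,0.8],[0.12,-0.08,1.7],[0.12,-0.08,2.6],[0.12,-0.08,3.18],[0.12,-0.08,3.18]], rot=[[0,0,0],[0,0,0],[0,0,0],[0,0,0],[0,0,0]])

```text
clock: 1.6
eef_pos: [545.9, -371.7, 17.9]
tcp_rot: [-3.135, 0.005, 0.349]
contact_force: [-1.2, 0.4, -0.0]
opening: 1.0
grasp_force: 0.0
```

Emit:
play_rows(dp=[[0,0,0],[0,0,0],[0,0,0],[0,0,0],[0,0,0]], rot=[[0,0,0],[0,0,0],[0,0,0],[0,0,0],[0,0,0]], fingers=0.3, grip_force=50)

```text
clock: 2.02
eef_pos: [551.0, -374.4, 26.1]
tcp_rot: [3.139, -0.002, 0.35]
contact_force: [-2.9, 1.6, 10.4]
opening: 0.455
grasp_force: 48.9
```

Emit:
play_rows(dp=[[0,0,0],[0,0,0],[0,0,0],[0,0,0]], rot=[[0,0,0],[0,0,0],[0,0,0],[0,0,0]])

```text
clock: 2.35
eef_pos: [551.0, -374.4, 26.2]
tcp_rot: [3.139, -0.002, 0.35]
contact_force: [-2.2, 1.4, 10.4]
opening: 0.454
grasp_force: 48.9
```

Emit:
play_rows(dp=[[0,0,-0.3],[0,0,-1.0],[0,0,-2.0],[0,0,-3.0],[0,0,-3.0]], rot=[[0,0,0],[0,0,0],[0,0,0],[0,0,0],[0,0,0]])

```text
clock: 2.77
eef_pos: [554.0, -376.2, 153.3]
tcp_rot: [3.131, -0.008, 0.35]
contact_force: [1.6, -0.6, 0.2]
opening: 0.451
grasp_force: 50.5
```

```bash
python3 -c "
from h import *
f=cam('wrist');f=cam('wrist');f=cam('wrist');cv2.imwrite('pics/w2.png',f['color'][:,:,::-1])
np.savez('w2.npz',**f)
s=telemetry.sense();print(s['contact_force'],s['grasp_force'],s['opening'],s['tcp_rot'])
go([526,-161,160],0.35)"
```

```text
[-0.89993067 -0.0870294  -2.19718556] 50.43828919529915 0.456126713162837 [ 3.13995546e+00 -1.21581408e-03  3.49741187e-01]
dp [ 1.257 -5.196 -0.393] rot [ 0.016 -0.012 -0.002] at [ 550.  -373.5  144.6] 2.9167
```

View pics/w2.png

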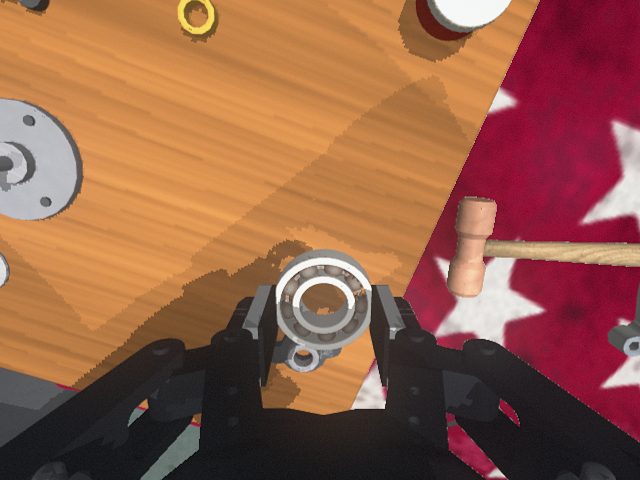

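Bearing is held squarely, with its bore near (323,300). Next I hover just short of the post to measure it relative to the tool.

Emit:
play_rows(dp=[[0.25,-5.2,-0.4],[0.25,-5.2,-0.4],[0.25,-5.2,-0.4],[0.25,-5.2,-0.4],[0.25,-5.2,-0.4]], rot=[[0,0,0],[0,0,0],[0,0,0],[0,0,0],[0,0,0]])

```text
clock: 3.33
eef_pos: [485.9, -173.1, 157.7]
tcp_rot: [-3.14, 0.002, 0.349]
contact_force: [-0.3, 1.0, -0.5]
opening: 0.451
grasp_force: 50.5
```

Emit:
play_rows(dp=[[0,0,0],[0,0,0],[0,0,0]], rot=[[0,0,0],[0,0,0],[0,0,0]])

```text
clock: 3.58
eef_pos: [487.9, -174.9, 158.5]
tcp_rot: [-3.141, 0.001, 0.351]
contact_force: [-0.1, -0.2, -1.5]
opening: 0.452
grasp_force: 50.6
```

```bash
python3 -c "
from h import *
f=cam('wrist');cv2.imwrite('pics/w3.png',f['color'][:,:,::-1])
np.savez('w3.npz',**f)
s=telemetry.sense();print(s)
for z in (28,36,90):print(proj(f,[526,-161,z]))
go([526,-161,160],0.35)"
```

```text
{'clock': 3.6333, 'qpos': array([-3.47826059e-01,  2.76023397e-01,  1.92722107e+00, -2.68314616e-04,
        9.38913116e-01,  8.73254661e-01]), 'qvel': array([-0.01470305,  0.00547186, -0.01285212,  0.00132324,  0.00174964,
        0.00296192]), 'joint_efforts': array([ 8.88497718e-01, -5.09049618e+01, -2.88259757e+01,  4.74158744e-02,
        7.01850629e-02,  7.52789812e-03]), 'eef_pos': array([ 488.16639671, -175.47632079,  158.51937582]), 'tcp_rot': array([-3.14139563e+00,  5.72002970e-04,  3.49874208e-01]), 'contact_force': array([-0.77364036, -0.57958611, -0.51771973]), 'wrist_torque': array([-0.07330697, -0.01116252,  0.01927125]), 'grasp_force': 50.61073400080204, 'opening': 0.4559060879254856}
[324.06213121 172.201427  ]
[324.07814051 173.50575503]
[324.21675214 184.79887803]
dp [ 1.013 -0.016 -0.038] rot [-0.002  0.005 -0.001] at [ 488.2 -175.5  158.5] 3.6333
```

View pics/w3.png

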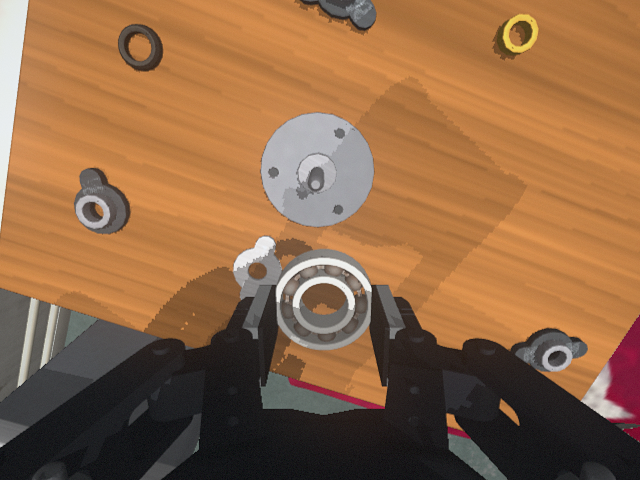

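Foot centre is near (317,170), a few px left of where I predicted. I'll compute the post position from it, then compare the tip with the bore up close.

```bash
cat >> h.py <<'E'
def foot(f,box):
    im=f['color'];h=cv2.cvtColor(im,cv2.COLOR_RGB2HSV)
    m=((h[...,1]<60)).astype(np.uint8);k=np.zeros_like(m);x0,y0,x1,y1=box;k[y0:y1,x0:x1]=1;m*=k
    c=max(cv2.findContours(m,0,1)[0],key=cv2.contourArea);return cv2.fitEllipse(cv2.convexHull(c))
def tool(f,p,zrel):  # wrist pixel -> tool xy at tool-z = zrel
    M=f['mount'];d=M[:3,:3]@np.linalg.inv(f['mtx'])@[p[0],p[1],1];c=M[:3,3]
    return (c+d*(zrel-c[2])/d[2])[:2]
E
python3 -c "
from h import *
f=np.load('w3.npz')
e=foot(f,(250,100,390,235));print(e,ray(f,e[0],28),ray(f,(316.5,185),90))
print(tool(f,(323.5,301),-5.8))
"
```

```text
((316.8922119140625, 169.2611541748047), (113.02944946289062, 114.26111602783203), 166.8075714111328) [ 526.19352395 -155.34972471] [ 524.37382229 -156.90578497]
[ 4.48302226 -0.29717902]
```

Emit:
play_rows(dp=[[0.9,-0.1,0.4],[0.9,-0.1,1.2],[0.9,-0.1,1.35],[0.9,-0.1,1.35],[0.9,-0.1,1.35]], rot=[[0,0,0],[0,0,0],[0,0,0],[0,0,0],[0,0,0]])

```text
clock: 4.05
eef_pos: [520.1, -159.7, 104.8]
tcp_rot: [-3.141, 0.001, 0.349]
contact_force: [0.8, -0.1, -0.2]
opening: 0.455
grasp_force: 50.8
```

Emit:
play_rows(dp=[[0,0,0],[0,0,0],[0,0,0],[0,0,0]], rot=[[0,0,0],[0,0,0],[0,0,0],[0,0,0]])

```text
clock: 4.38
eef_pos: [520.9, -159.3, 106.0]
tcp_rot: [3.141, -0.001, 0.349]
contact_force: [-0.1, 0.3, -0.7]
opening: 0.455
grasp_force: 50.8
```

```bash
python3 -c "
from h import *
f=cam('wrist');np.savez('w4.npz',**f)
a=f['color'][230:380,230:420];cv2.imwrite('pics/w4.png',cv2.resize(a,None,fx=4,fy=4,interpolation=2)[:,:,::-1])
go([526,-161,100],0.35)"
```

```text
dp [0.106 0.088 0.145] rot [ 0.007 -0.009 -0.004] at [ 520.8 -159.2  105.8] 4.4333
```

View pics/w4.png

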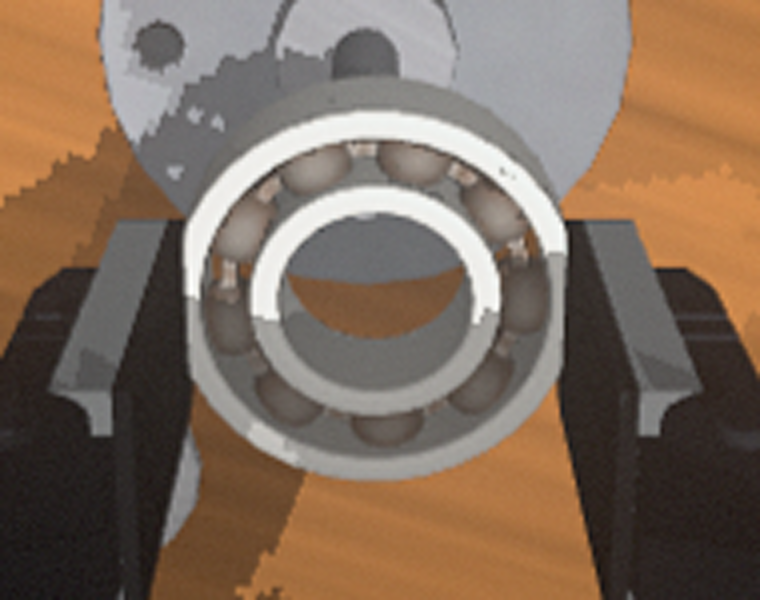

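Crop: bore centre is at full-frame (323.7,305). The post tip is just hidden at the bore's far rim, near (321.5,277), so the tool has to go further in +x.

```bash
python3 -c "
from h import *
f=np.load('w4.npz')
print(tool(f,(323.7,305),-5.8),tool(f,(321.5,277),15.8),tool(f,(321.5,283),15.8))
e=foot(f,(240,150,400,280));print(e)
for n in('scene','side'):
    g=cam(n);np.savez(n+'.npz',**g)
g=np.load('scene.npz')['color'][170:280,200:330];k=np.load('side.npz')['color'][170:270,240:340]
o=np.zeros((440,800,3),np.uint8);o[:440,:390]=cv2.resize(g[:,:],(390,440*1));o[:400,400:]=cv2.resize(k,(400,400))
cv2.imwrite('pics/ss.png',o[:,:,::-1])
"
```

```text
[ 2.69485687 -0.21536071] [ 5.92460598 -1.21407747] [ 2.93620899 -1.21488158]
((320.8752746582031, 236.37112426757812), (127.98283386230469, 132.40237426757812), 92.06197357177734)
```

Emit:
play_rows(dp=[[0.06,-0.03,0],[0.06,-0.03,0.1],[0.06,-0.03,0.3],[0.06,-0.03,0.5],[0.06,-0.03,0.5]], rot=[[0,0,0],[0,0,0],[0,0,0],[0,0,0],[0,0,0]])

```text
clock: 4.95
eef_pos: [521.1, -156.5, 83.0]
tcp_rot: [-3.14, 0.002, 0.35]
contact_force: [-1.0, 0.4, -1.0]
opening: 0.454
grasp_force: 50.8
```

```bash
python3 -c "
from h import *
f=cam('wrist');f=cam('wrist');np.savez('w5.npz',**f)
a=f['color'][230:380,230:420];cv2.imwrite('pics/w5.png',cv2.resize(a,None,fx=3,fy=3,interpolation=2)[:,:,::-1])
print(telemetry.sense()['contact_force'])
go([526,-161,42],0.35)"
```

```text
[ 0.44222794 -0.77466675 -0.793415  ]
dp [0.065 0.136 1.054] rot [-0.01   0.014 -0.002] at [ 521.8 -156.8   84.2] 5.05
```

View pics/w5.png

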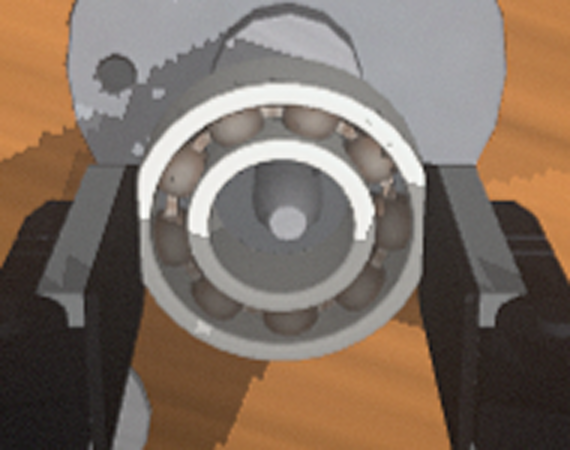

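The post tip shows inside the bore at (326,304), against bore centre (323.7,304), so the offset is under 1 mm. Lowering.

Emit:
play_rows(dp=[[0.02,0.02,0.3],[0.02,0.02,0.6],[0.02,0.02,0.85],[0.02,0.02,0.98],[0.02,0.02,1.0]], rot=[[0,0,0],[0,0,0],[0,0,0],[0,0,0],[0,0,0]])

```text
clock: 5.47
eef_pos: [522.3, -157.1, 43.3]
tcp_rot: [-3.14, 0.002, 0.35]
contact_force: [-0.3, 0.4, -0.9]
opening: 0.454
grasp_force: 50.8
```

Emit:
play_rows(dp=[[0,0,0.02],[0,0,0.04],[0,0,0.06],[0,0,0.06]], rot=[[0,0,0],[0,0,0],[0,0,0],[0,0,0]])

```text
clock: 5.8
eef_pos: [523.6, -157.5, 42.9]
tcp_rot: [3.141, -0.0, 0.35]
contact_force: [0.5, -0.7, -1.3]
opening: 0.454
grasp_force: 50.8
```

```bash
python3 -c "
from h import *
f=np.load('w5.npz');print(tool(f,(326,304),-5.8),ray(f,(326,304),90))
print(telemetry.sense()['contact_force'])
go([526,-161,42],0.35)"
```

```text
[3.14639999 0.72062712] [ 524.84346696 -156.15797605]
[ 0.5352173  -0.72630617 -1.25969956]
dp [0.026 0.102 0.023] rot [ 0.003 -0.004 -0.002] at [ 523.6 -157.5   42.9] 5.8
```

Emit:
play_rows(dp=[[0,0,0.02],[0,0,0.03],[0,0,0.03]], rot=[[0,0,0],[0,0,0],[0,0,0]])

```text
clock: 6.05
eef_pos: [523.8, -157.6, 42.2]
tcp_rot: [3.141, -0.001, 0.35]
contact_force: [-1.4, 1.2, 5.1]
opening: 0.452
grasp_force: 51.8
```

Seated (5 N). Release and rise.

Emit:
play_rows(dp=[[0,0,0],[0,0,0],[0,0,0],[0,0,0]], rot=[[0,0,0],[0,0,0],[0,0,0],[0,0,0]], fingers=0.7)

```text
clock: 6.38
eef_pos: [523.4, -157.5, 41.5]
tcp_rot: [3.142, -0.0, 0.35]
contact_force: [-0.2, 0.5, -0.5]
opening: 0.701
grasp_force: 0.0
```

Emit:
play_rows(dp=[[0,0,-0.7],[0,0,-1.6],[0,0,-2.5],[0,0,-2.9],[0,0,-2.9]], rot=[[0,0,0],[0,0,0],[0,0,0],[0,0,0],[0,0,0]])

```text
clock: 6.8
eef_pos: [526.0, -158.2, 161.7]
tcp_rot: [3.137, -0.006, 0.35]
contact_force: [0.7, 0.1, 0.6]
opening: 0.697
grasp_force: 0.0
```

```bash
python3 -c "
from h import *
f=cam('wrist');f=cam('wrist');np.savez('w6.npz',**f);cv2.imwrite('pics/w6.png',f['color'][:,:,::-1])
go([453,-394,150],0.35)"
```

```text
dp [-3.685  4.948  0.197] rot [ 0.008 -0.01  -0.002] at [ 523.6 -157.5  157.9] 6.9
```

View pics/w6.png

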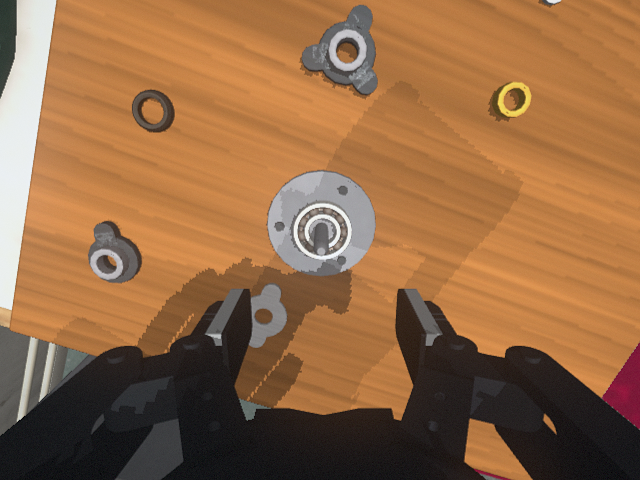

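Bearing is seated round the post, centred near (323,230). Next, cam_two.

Emit:
play_rows(dp=[[-3.7,4.95,0.2],[-3.7,4.95,0.2],[-3.7,4.95,0.2],[-3.7,4.95,0.2],[-3.7,4.95,0.2]], rot=[[0,0,0],[0,0,0],[0,0,0],[0,0,0],[0,0,0]], fingers=1.0)

```text
clock: 7.32
eef_pos: [461.7, -357.8, 148.7]
tcp_rot: [-3.139, 0.002, 0.35]
contact_force: [1.1, 0.2, 0.0]
opening: 1.0
grasp_force: 0.0
```

```bash
python3 -c "
from h import *
go([453,-394,150],0.35)
f=np.load('w6.npz');s=ray(f,(515,99),30);print('sleeve',s,'seal',ray(f,(152.5,109.5),28))
h=cv2.cvtColor(f['color'],cv2.COLOR_RGB2HSV)
m=((h[...,1]<40)&(h[...,2]>190)).astype(np.uint8);k=m*0;k[195:265,285:365]=1;m*=k
c=np.vstack(cv2.findContours(m,0,1)[0]);e=cv2.fitEllipse(cv2.convexHull(c));print(e,ray(f,e[0],48))
"
```

```text
dp [-0.515  0.774 -0.033] rot [-0.024  0.014  0.002] at [ 461.7 -357.8  148.7] 7.3167
sleeve [ 656.20003246 -251.07093751] seal [562.97238611 -16.22342431]
((320.1724853515625, 230.758544921875), (55.14244842529297, 63.482383728027344), 96.53497314453125) [ 525.63924407 -155.04500276]
```

Emit:
play_rows(dp=[[-0.5,0.78,0],[-0.5,0.78,0],[-0.5,0.78,0],[-0.5,0.78,0]], rot=[[0,0,0],[0,0,0],[0,0,0],[0,0,0]])

```text
clock: 7.65
eef_pos: [454.4, -392.1, 149.0]
tcp_rot: [-3.139, 0.001, 0.349]
contact_force: [0.2, 0.9, 0.6]
opening: 1.001
grasp_force: 0.0
```

```bash
python3 -c "
from h import *
f=cam('wrist');f=cam('wrist');np.savez('w7.npz',**f)
p=proj(f,[454,-393,37]);x,y=p.astype(int);print(p)
cv2.imwrite('pics/w7.png',cv2.resize(f['color'][y-60:y+60,x-80:x+80],None,fx=4,fy=4,interpolation=2)[:,:,::-1])
go([453,-394,150],0.35)
h=cv2.cvtColor(f['color'],cv2.COLOR_RGB2HSV)
m=((h[...,1]<60)&(h[...,2]>135)).astype(np.uint8);k=m*0;k[y-40:y+40,x-45:x+45]=1;m*=k
c=max(cv2.findContours(m,0,1)[0],key=cv2.contourArea);e=cv2.fitEllipse(cv2.convexHull(c));print(e,ray(f,e[0],37))
"
```

```text
[325.5884853  233.88353513]
dp [-0.073  0.04  -0.007] rot [-0.018  0.008  0.008] at [ 455.2 -391.5  149.7] 7.75
((325.369384765625, 239.1193084716797), (33.14315414428711, 33.987064361572266), 89.52959442138672) [ 450.26588456 -394.20708355]
```

View pics/w7.png

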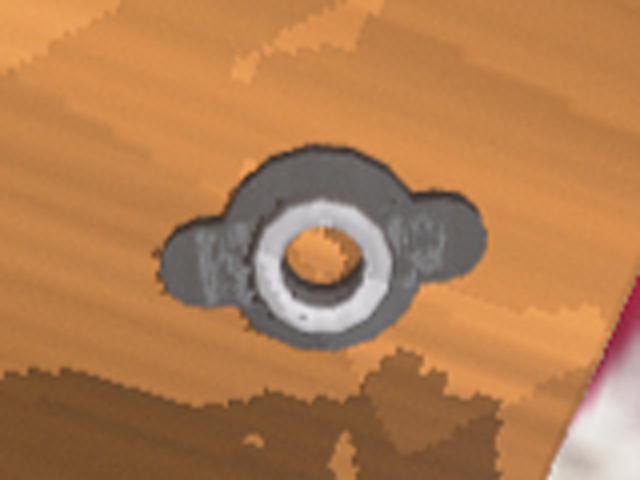

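Two-nose cam confirmed, hub at (325.5,239). Descending on it.

```bash
python3 -c "
from h import *
go([450.8,-395.7,33],0.35)"
```

```text
dp [-0.137  0.067  2.918] rot [-0.018  0.008  0.008] at [ 455.2 -391.5  149.7] 7.75
```

Emit:
play_rows(dp=[[-0.14,0.07,0.8],[-0.14,0.07,1.6],[-0.14,0.07,2.2],[-0.14,0.07,2.3],[-0.14,0.07,2.3]], rot=[[0,0,0],[0,0,0],[0,0,0],[0,0,0],[0,0,0]])

```text
clock: 8.17
eef_pos: [450.5, -395.6, 57.3]
tcp_rot: [-3.138, 0.002, 0.351]
contact_force: [-0.4, 0.5, -0.2]
opening: 1.001
grasp_force: 0.0
```

Emit:
play_rows(dp=[[0,0,0],[0,0,0]], rot=[[0,0,0],[0,0,0]])

```text
clock: 8.33
eef_pos: [452.3, -397.9, 60.5]
tcp_rot: [3.139, -0.001, 0.351]
contact_force: [0.5, -1.1, -0.4]
opening: 0.999
grasp_force: 0.0
```

```bash
python3 -c "
from h import *
go([450.8,-395.7,33],0.35)
f=cam('wrist');np.savez('w8.npz',**f)
x,y=proj(f,[451,-395,37]).astype(int)
h=cv2.cvtColor(f['color'],cv2.COLOR_RGB2HSV)
m=((h[...,1]<60)&(h[...,2]>135)).astype(np.uint8);k=m*0;k[y-40:y+40,x-45:x+45]=1;m*=k
c=max(cv2.findContours(m,0,1)[0],key=cv2.contourArea);e=cv2.fitEllipse(cv2.convexHull(c));print(x,y,e,ray(f,e[0],37))
print(tool(f,e[0],telemetry.sense()['eef_pos'][2]-37))
"
```

```text
dp [-0.016 -0.067  0.686] rot [ 0.021 -0.012  0.005] at [ 452.3 -397.9   60.5] 8.3333
317 282 ((315.3406677246094, 281.97161865234375), (45.08179473876953, 50.74760437011719), 94.33544921875) [ 450.99011582 -393.96032581]
[ 0.09251242 -4.2397374 ]
```

Emit:
play_rows(dp=[[0,-0.07,0.3],[0,-0.07,0.6],[0,-0.07,0.7],[0,-0.07,0.7]], rot=[[0,0,0],[0,0,0],[0,0,0],[0,0,0]])

```text
clock: 8.72
eef_pos: [449.1, -394.1, 29.0]
tcp_rot: [-3.139, 0.001, 0.35]
contact_force: [0.9, 0.6, -0.0]
opening: 1.003
grasp_force: 0.0
```

Emit:
play_rows(dp=[[0,0,0],[0,0,0],[0,0,0],[0,0,0],[0,0,0]], rot=[[0,0,0],[0,0,0],[0,0,0],[0,0,0],[0,0,0]], fingers=0.15)

```text
clock: 9.13
eef_pos: [450.2, -395.1, 31.0]
tcp_rot: [3.141, -0.0, 0.35]
contact_force: [0.1, -0.9, 4.4]
opening: 0.303
grasp_force: 7.8
```

Emit:
play_rows(dp=[[0,0,0],[0,0,0],[0,0,0],[0,0,0]], rot=[[0,0,0],[0,0,0],[0,0,0],[0,0,0]])

```text
clock: 9.47
eef_pos: [450.3, -395.2, 31.4]
tcp_rot: [3.141, -0.0, 0.35]
contact_force: [-1.2, 0.3, 5.6]
opening: 0.267
grasp_force: 48.8
```

Emit:
play_rows(dp=[[0,0,-0.3],[0,0,-1.2],[0,0,-2.2],[0,0,-2.8],[0,0,-2.8]], rot=[[0,0,0],[0,0,0],[0,0,0],[0,0,0],[0,0,0]])

```text
clock: 9.88
eef_pos: [452.7, -397.3, 149.2]
tcp_rot: [3.133, -0.004, 0.35]
contact_force: [0.3, -1.0, -0.7]
opening: 0.264
grasp_force: 49.3
```

Emit:
play_rows(dp=[[0,0,0],[0,0,0]], rot=[[0,0,0],[0,0,0]])

```text
clock: 10.05
eef_pos: [449.5, -394.5, 142.3]
tcp_rot: [-3.141, 0.0, 0.35]
contact_force: [-0.4, -0.3, -1.5]
opening: 0.265
grasp_force: 49.3
```

```bash
cat >> h.py <<'E'
def held(f,lo=135,box=(285,260,365,350)):
    h=cv2.cvtColor(f['color'],cv2.COLOR_RGB2HSV);x0,y0,x1,y1=box
    m=((h[...,1]<60)&(h[...,2]>lo)).astype(np.uint8);k=m*0;k[y0:y1,x0:x1]=1;m*=k
    c=max(cv2.findContours(m,0,1)[0],key=cv2.contourArea);return cv2.fitEllipse(cv2.convexHull(c))
E
python3 -c "
from h import *
f=cam('wrist');np.savez('w9.npz',**f)
e=held(f);T=tool(f,e[0],-5.6);print(e,T)
a=.35;X=np.array([np.cos(a),np.sin(a)]);Y=np.array([np.sin(a),-np.cos(a)])
t=np.array([524.84,-156.16])-X*T[0]-Y*T[1];print(t);go([*t,125],.35)
cv2.imwrite('pics/w9.png',cv2.resize(f['color'][230:380,230:420],None,fx=4,fy=4,interpolation=2)[:,:,::-1])
print(telemetry.sense()['contact_force'])
"
```

```text
((319.5108642578125, 295.1875305175781), (25.987144470214844, 49.42815399169922), 76.45378112792969) [ 6.95936015 -1.9102213 ]
[ 518.95757767 -160.3407591 ]
dp [ 3.641 -4.895  0.42 ] rot [-0.018  0.01  -0.002] at [ 449.2 -394.2  141.6] 10.1
[-0.52663519  0.80325603 -1.64858949]
```

View pics/w9.png

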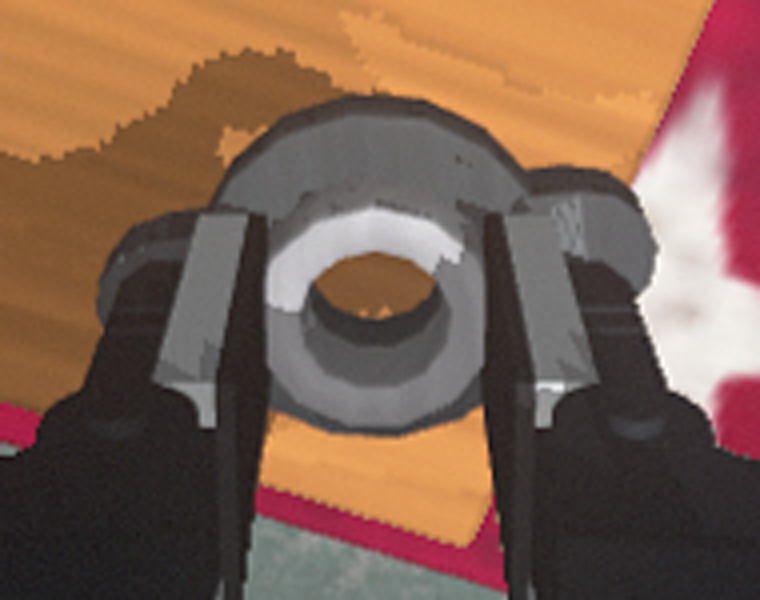

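Hub is held level; its top is centred near (323.9,309).

```bash
cat >> h.py <<'E'
def post_target(T,z,P=(524.84,-156.16),a=.35):
    X=np.array([np.cos(a),np.sin(a)]);Y=np.array([np.sin(a),-np.cos(a)])
    t=np.array(P)-X*T[0]-Y*T[1];print('T',T,'tgt',t);go([*t,z],a)
E
python3 -c "
from h import *
f=np.load('w9.npz');post_target(tool(f,(323.9,309.2),-5.6),150)"
```

```text
T [ 0.70353503 -0.1289353 ] tgt [ 524.22333002 -156.52235892]
dp [ 3.797 -4.941 -0.205] rot [-0.018  0.01  -0.002] at [ 449.2 -394.2  141.6] 10.1
```

Emit:
play_rows(dp=[[3.8,-4.95,-0.3],[3.8,-4.95,-0.3],[3.8,-4.95,-0.3],[3.8,-4.95,-0.3],[3.8,-4.95,-0.3]], rot=[[0,0,0],[0,0,0],[0,0,0],[0,0,0],[0,0,0]])

```text
clock: 10.52
eef_pos: [511.6, -194.3, 151.1]
tcp_rot: [-3.139, 0.002, 0.349]
contact_force: [0.9, -0.4, -1.1]
opening: 0.266
grasp_force: 49.4
```

```bash
python3 -c "
from h import *
go([524.2,-156.5,112],.35)"
```

```text
dp [ 0.621 -0.779  0.978] rot [-0.02   0.022 -0.008] at [ 511.6 -194.3  151.1] 10.5167
```

Emit:
play_rows(dp=[[0.62,-0.78,0],[0.62,-0.78,0.3],[0.62,-0.78,0.9],[0.62,-0.78,0.98],[0.62,-0.78,0.98]], rot=[[0,0,0],[0,0,0],[0,0,0],[0,0,0],[0,0,0]])

```text
clock: 10.93
eef_pos: [523.0, -157.9, 111.0]
tcp_rot: [-3.138, 0.005, 0.35]
contact_force: [0.4, 0.0, -1.5]
opening: 0.264
grasp_force: 49.4
```

Emit:
play_rows(dp=[[0,0,0],[0,0,0],[0,0,0]], rot=[[0,0,0],[0,0,0],[0,0,0]])

```text
clock: 11.18
eef_pos: [525.5, -159.3, 114.3]
tcp_rot: [3.141, -0.001, 0.349]
contact_force: [-0.5, -0.6, -1.2]
opening: 0.267
grasp_force: 49.4
```

```bash
python3 -c "
from h import *
go([524.2,-156.5,95],.35)"
```

```text
dp [-0.007 -0.078  0.482] rot [ 0.006 -0.008 -0.011] at [ 525.5 -159.3  114.3] 11.1833
```

Emit:
play_rows(dp=[[0,-0.08,0.1],[0,-0.08,0.25],[0,-0.08,0.25],[0,-0.08,0.25],[0,-0.08,0.25]], rot=[[0,0,0],[0,0,0],[0,0,0],[0,0,0],[0,0,0]])

```text
clock: 11.6
eef_pos: [524.0, -155.7, 103.5]
tcp_rot: [-3.141, 0.0, 0.35]
contact_force: [-0.4, -0.0, -1.4]
opening: 0.263
grasp_force: 49.4
```

```bash
python3 -c "
from h import *
go([524.2,-156.5,95],.35)
f=cam('wrist');np.savez('w10.npz',**f)
cv2.imwrite('pics/w10.png',cv2.resize(f['color'][230:380,230:420],None,fx=4,fy=4,interpolation=2)[:,:,::-1])"
```

```text
dp [-0.002  0.022  0.211] rot [-0.001  0.002 -0.002] at [ 524.  -155.7  103.5] 11.6
```

View pics/w10.png

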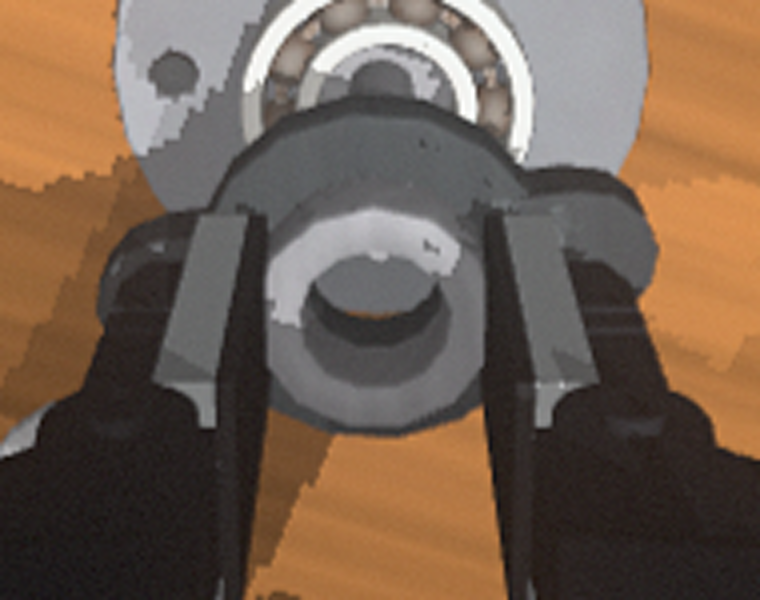

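Tip's near edge shows at about (324.5,294.5) at the far rim of the bore, and it's laterally centred.

```bash
python3 -c "
from h import *
f=np.load('w10.npz');print(tool(f,(324.5,294.5),13.5),tool(f,(323.9,309.2),-5.6))
go([524.2,-156.5,95],.35)"
```

```text
[-1.78287653  0.17626223] [ 0.70331722 -0.12953955]
dp [-0.006  0.02   0.214] rot [ 0.    -0.    -0.001] at [ 524.1 -155.7  103.6] 11.65
```

Aligned within about 0.3 mm. Lower.

Emit:
play_rows(dp=[[0,0,0.15],[0,0,0.35],[0,0,0.6],[0,0,0.85],[0,0,1.0]], rot=[[0,0,0],[0,0,0],[0,0,0],[0,0,0],[0,0,0]])

```text
clock: 12.07
eef_pos: [523.2, -155.4, 61.6]
tcp_rot: [-3.14, 0.002, 0.35]
contact_force: [-0.2, -0.4, -1.7]
opening: 0.262
grasp_force: 49.4
```

Emit:
play_rows(dp=[[0,0,0.03],[0,0,0.06],[0,0,0.09],[0,0,0.09]], rot=[[0,0,0],[0,0,0],[0,0,0],[0,0,0]])

```text
clock: 12.4
eef_pos: [524.2, -155.7, 60.0]
tcp_rot: [3.141, -0.0, 0.35]
contact_force: [-0.7, -0.3, -2.1]
opening: 0.266
grasp_force: 49.4
```

Emit:
play_rows(dp=[[0,0,0.02],[0,0,0.03],[0,0,0.03]], rot=[[0,0,0],[0,0,0],[0,0,0]])

```text
clock: 12.65
eef_pos: [524.5, -155.8, 59.4]
tcp_rot: [3.141, -0.001, 0.35]
contact_force: [-0.9, 0.6, 3.6]
opening: 0.266
grasp_force: 50.0
```

Emit:
play_rows(dp=[[0,0,0],[0,0,0],[0,0,0],[0,0,0]], rot=[[0,0,0],[0,0,0],[0,0,0],[0,0,0]], fingers=0.6)

```text
clock: 12.98
eef_pos: [524.1, -155.7, 58.7]
tcp_rot: [3.142, -0.0, 0.35]
contact_force: [0.0, 0.3, 0.4]
opening: 0.6
grasp_force: 0.0
```

Emit:
play_rows(dp=[[0,0,-0.6],[0,0,-1.3],[0,0,-2.0],[0,0,-2.3],[0,0,-2.3]], rot=[[0,0,0],[0,0,0],[0,0,0],[0,0,0],[0,0,0]])

```text
clock: 13.4
eef_pos: [526.0, -156.3, 153.9]
tcp_rot: [3.138, -0.004, 0.35]
contact_force: [0.0, -0.4, 0.2]
opening: 0.6
grasp_force: 0.0
```

```bash
python3 -c "
from h import *
f=cam('wrist');f=cam('wrist');np.savez('w11.npz',**f)
print(held(f,150,(285,190,365,270)))
print(proj(f,[524.8,-156.2,65]))
go([656,-253,100],.35)"
```

```text
((323.7222595214844, 208.1465301513672), (59.81975173950195, 98.03935241699219), 89.5391845703125)
[323.94512622 243.69858251]
dp [2.263 3.415 1.274] rot [ 0.005 -0.006 -0.003] at [ 524.1 -155.7  150.8] 13.5
```

Emit:
play_rows(dp=[[2.26,3.42,0],[2.26,3.42,0],[2.26,3.42,0.6],[2.26,3.42,1.3],[2.26,3.42,1.3]], rot=[[0,0,0],[0,0,0],[0,0,0],[0,0,0],[0,0,0]], fingers=1.0)

```text
clock: 13.92
eef_pos: [657.0, -255.0, 93.7]
tcp_rot: [-3.14, 0.002, 0.349]
contact_force: [-1.6, 1.2, -0.5]
opening: 1.001
grasp_force: 0.0
```

Emit:
play_rows(dp=[[0,0,0],[0,0,0],[0,0,0]], rot=[[0,0,0],[0,0,0],[0,0,0]])

```text
clock: 14.17
eef_pos: [654.8, -252.5, 98.2]
tcp_rot: [-3.14, 0.001, 0.35]
contact_force: [-1.2, -0.4, 0.2]
opening: 1.002
grasp_force: 0.0
```

```bash
cat >> h.py <<'E'
def brass(f):
    h=cv2.cvtColor(f['color'],cv2.COLOR_RGB2HSV)
    m=cv2.inRange(h,(22,110,60),(35,255,255))
    c=max(cv2.findContours(m,0,1)[0],key=cv2.contourArea);return cv2.fitEllipse(cv2.convexHull(c)),cv2.boundingRect(c),m
E
python3 -c "
from h import *
f=cam('wrist');np.savez('w12.npz',**f)
e,b,m=brass(f);print(e,b)
z=telemetry.sense()['eef_pos'][2]
print(tool(f,e[0],z-28),proj(f,[656,-253,30]))
go([656,-253,100],.35)"
```

```text
((320.7425537109375, 259.1956787109375), (13.390121459960938, 19.4029541015625), 112.55326080322266) (311, 258, 20, 8)
[-5.42419775 -1.94886628] [325.54339537 250.70907278]
dp [ 0.014  0.018 -0.023] rot [-0.003  0.002  0.001] at [ 655.2 -252.5   99.1] 14.2167
```

```bash
python3 -c "
from h import *
f=np.load('w12.npz');h=cv2.cvtColor(f['color'],cv2.COLOR_RGB2HSV)
for y in range(220,290,6): print(y,h[y,322].tolist(),end=' ')
print()
for x in range(285,365,6): print(x,h[250,x].tolist(),end=' ')
for lo in (17,19,20):
  m=cv2.inRange(h,(lo,120,60),(40,255,255));c=max(cv2.findContours(m,0,1)[0],key=cv2.contourArea);print(lo,cv2.contourArea(c),cv2.boundingRect(c),cv2.fitEllipse(cv2.convexHull(c)))
"
```

```text
220 [14, 162, 175] 226 [14, 162, 157] 232 [22, 164, 241] 238 [13, 159, 168] 244 [14, 163, 169] 250 [14, 163, 166] 256 [19, 165, 128] 262 [24, 159, 241] 268 [14, 158, 174] 274 [14, 162, 168] 280 [14, 162, 170] 286 [14, 157, 135] 
285 [14, 163, 160] 291 [15, 162, 162] 297 [14, 162, 161] 303 [14, 158, 142] 309 [21, 165, 237] 315 [15, 163, 167] 321 [14, 162, 165] 327 [14, 160, 169] 333 [16, 164, 132] 339 [21, 164, 233] 345 [15, 164, 166] 351 [14, 164, 166] 357 [13, 161, 168] 363 [14, 161, 168] 17 1192.0 (304, 227, 39, 40) ((322.9449462890625, 246.6842803955078), (39.13083267211914, 40.59026336669922), 2.39174222946167)
19 1133.0 (304, 227, 39, 40) ((322.9685363769531, 246.82577514648438), (38.3977165222168, 39.72478485107422), 179.6662139892578)
20 1024.5 (305, 228, 38, 39) ((322.99932861328125, 247.02528381347656), (37.69549560546875, 38.960723876953125), 175.23703002929688)
```

```bash
sed -i 's/(22,110,60),(35/(19,120,60),(40/' h.py; python3 -c "
from h import *
f=np.load('w12.npz');print(tool(f,(323,246.8),99.1-30),tool(f,(323,246.8),99.1-29))"
```

```text
[ 3.20418528 -0.57150286] [ 2.87908585 -0.57220197]
```

Emit:
play_rows(dp=[[0.07,0,0.5],[0.07,0,1.0],[0.07,0,1.5],[0.07,0,1.87],[0.07,0,1.87]], rot=[[0,0,0],[0,0,0],[0,0,0],[0,0,0],[0,0,0]])

```text
clock: 14.63
eef_pos: [656.4, -251.0, 21.8]
tcp_rot: [-3.139, 0.003, 0.35]
contact_force: [-0.8, 1.0, 0.3]
opening: 1.001
grasp_force: 0.0
```

Emit:
play_rows(dp=[[0,0,0],[0,0,0],[0,0,0],[0,0,0],[0,0,0]], rot=[[0,0,0],[0,0,0],[0,0,0],[0,0,0],[0,0,0]], fingers=0.12)

```text
clock: 15.05
eef_pos: [659.0, -252.5, 25.0]
tcp_rot: [3.141, -0.001, 0.35]
contact_force: [-0.8, -0.6, 0.8]
opening: 0.302
grasp_force: 0.1
```

Emit:
play_rows(dp=[[0,0,0],[0,0,0],[0,0,0],[0,0,0]], rot=[[0,0,0],[0,0,0],[0,0,0],[0,0,0]])

```text
clock: 15.38
eef_pos: [659.2, -252.5, 25.2]
tcp_rot: [3.141, -0.001, 0.35]
contact_force: [-0.1, 0.6, 6.1]
opening: 0.232
grasp_force: 48.7
```

Emit:
play_rows(dp=[[0,0,-0.3],[0,0,-1.2],[0,0,-2.2],[0,0,-3.0],[0,0,-3.0]], rot=[[0,0,0],[0,0,0],[0,0,0],[0,0,0],[0,0,0]])

```text
clock: 15.8
eef_pos: [662.5, -253.8, 152.8]
tcp_rot: [3.134, -0.009, 0.35]
contact_force: [2.0, -1.9, 0.3]
opening: 0.236
grasp_force: 49.0
```

Emit:
play_rows(dp=[[0,0,0],[0,0,0]], rot=[[0,0,0],[0,0,0]])

```text
clock: 15.97
eef_pos: [658.2, -252.1, 144.2]
tcp_rot: [3.142, -0.0, 0.35]
contact_force: [-0.1, 0.2, -1.0]
opening: 0.232
grasp_force: 48.9
```

```bash
python3 -c "
from h import *
f=cam('wrist');np.savez('w13.npz',**f)
h=cv2.cvtColor(f['color'],cv2.COLOR_RGB2HSV)
for y in range(264,350,4): print(y,h[y,324].tolist(),end=' ')
e,b,m=brass(f);print(e,b)
T=tool(f,(e[0][0],b[1]+0),-4.8);print(T)
post_target(tool(f,e[0],-4.8),150)"
```

```text
264 [14, 160, 195] 268 [14, 165, 206] 272 [13, 156, 142] 276 [14, 157, 146] 280 [20, 161, 127] 284 [19, 162, 134] 288 [20, 168, 193] 292 [22, 162, 240] 296 [19, 168, 208] 300 [15, 159, 125] 304 [14, 156, 113] 308 [14, 163, 180] 312 [14, 161, 176] 316 [14, 160, 185] 320 [19, 173, 103] 324 [19, 166, 109] 328 [20, 164, 112] 332 [20, 164, 166] 336 [19, 161, 154] 340 [14, 156, 183] 344 [14, 159, 185] 348 [14, 160, 187] ((323.2284240722656, 308.4179382324219), (53.98896408081055, 58.8981819152832), 1.6867650747299194) (299, 280, 49, 57)
[13.23834522 -0.41743131]
T [ 0.64055396 -0.40419432] tgt [ 524.37687843 -156.75933366]
dp [-2.316 -3.377 -0.165] rot [-0.011  0.012 -0.002] at [ 657.7 -251.9  143.1] 16.0167
```

```bash
python3 -c "
from h import *
f=np.load('w13.npz');post_target(tool(f,(323.4,313),-4.8),150)"
```

```text
T [-1.44743987 -0.33129136] tgt [ 526.3132846 -155.9748821]
dp [-2.264 -3.379 -0.165] rot [-0.011  0.012 -0.002] at [ 657.7 -251.9  143.1] 16.0167
```

Emit:
play_rows(dp=[[-2.26,-3.38,-0.3],[-2.26,-3.38,-0.3],[-2.26,-3.38,-0.3],[-2.26,-3.38,-0.3],[-2.26,-3.38,-0.3]], rot=[[0,0,0],[0,0,0],[0,0,0],[0,0,0],[0,0,0]])

```text
clock: 16.43
eef_pos: [519.4, -152.2, 153.7]
tcp_rot: [-3.135, 0.008, 0.351]
contact_force: [-0.5, -0.6, -0.9]
opening: 0.23
grasp_force: 49.0
```

Emit:
play_rows(dp=[[0,0,0.3],[0,0,0.9],[0,0,1.25],[0,0,1.25],[0,0,1.25]], rot=[[0,0,0],[0,0,0],[0,0,0],[0,0,0],[0,0,0]])

```text
clock: 16.85
eef_pos: [527.0, -156.4, 104.2]
tcp_rot: [-3.14, 0.002, 0.35]
contact_force: [-1.3, -0.2, 0.1]
opening: 0.231
grasp_force: 49.0
```

```bash
python3 -c "
from h import *
f=cam('wrist');f=cam('wrist')
go([526.1,-155.8,97],.35)"
```

```text
dp [-0.037 -0.035  0.22 ] rot [ 0.    -0.    -0.004] at [ 528.  -156.6  105.8] 16.95
```

Emit:
play_rows(dp=[[-0.04,-0.035,0],[-0.04,-0.035,0.1],[-0.04,-0.035,0.19],[-0.04,-0.035,0.19],[-0.04,-0.035,0.19]], rot=[[0,0,0],[0,0,0],[0,0,0],[0,0,0],[0,0,0]])

```text
clock: 17.37
eef_pos: [525.1, -155.4, 98.2]
tcp_rot: [-3.141, 0.0, 0.35]
contact_force: [-0.1, 0.1, -0.6]
opening: 0.232
grasp_force: 49.0
```

```bash
python3 -c "
from h import *
f=cam('wrist');np.savez('w14.npz',**f);g=f['color']
go([526.1,-155.8,97],.35)
cv2.imwrite('pics/w14.png',cv2.resize(g[230:380,230:420],None,fx=4,fy=4,interpolation=2)[:,:,::-1])
h=cv2.cvtColor(g,cv2.COLOR_RGB2HSV)
for x in (320,322,324,326,328): print(x,[(y,int(h[y,x,1]),int(h[y,x,2])) for y in range(288,322,2)])"
```

```text
dp [0.017 0.016 0.034] rot [ 0.     0.    -0.002] at [ 525.3 -155.4   98.4] 17.4167
320 [(288, 156, 186), (290, 158, 240), (292, 157, 237), (294, 164, 228), (296, 142, 215), (298, 12, 150), (300, 3, 92), (302, 8, 99), (304, 5, 109), (306, 5, 109), (308, 0, 109), (310, 2, 110), (312, 7, 106), (314, 153, 125), (316, 152, 121), (318, 153, 117), (320, 150, 102)]
322 [(288, 159, 185), (290, 158, 240), (292, 159, 238), (294, 161, 230), (296, 140, 215), (298, 12, 186), (300, 0, 108), (302, 8, 101), (304, 5, 107), (306, 9, 108), (308, 7, 111), (310, 5, 110), (312, 9, 109), (314, 160, 124), (316, 155, 122), (318, 147, 118), (320, 151, 101)]
324 [(288, 160, 183), (290, 159, 242), (292, 159, 238), (294, 158, 229), (296, 141, 214), (298, 12, 186), (300, 4, 125), (302, 2, 115), (304, 5, 110), (306, 7, 109), (308, 5, 109), (310, 5, 108), (312, 7, 110), (314, 132, 120), (316, 157, 122), (318, 145, 118), (320, 155, 99)]
326 [(288, 155, 188), (290, 158, 242), (292, 160, 238), (294, 161, 231), (296, 121, 212), (298, 10, 182), (300, 3, 162), (302, 9, 115), (304, 5, 108), (306, 5, 108), (308, 0, 106), (310, 7, 108), (312, 7, 110), (314, 169, 121), (316, 149, 127), (318, 148, 117), (320, 153, 102)]
328 [(288, 158, 189), (290, 158, 242), (292, 158, 238), (294, 161, 230), (296, 149, 200), (298, 11, 115), (300, 6, 120), (302, 2, 111), (304, 5, 108), (306, 2, 109), (308, 5, 108), (310, 5, 107), (312, 9, 110), (314, 157, 120), (316, 152, 124), (318, 150, 119), (320, 148, 102)]
```

```bash
python3 -c "
from h import *
f=np.load('w14.npz');print(tool(f,(324,300.5),8.4))"
```

```text
[-2.29925332 -0.06112736]
```

Emit:
play_rows(dp=[[0.025,0.01,0],[0.025,0.01,0.1],[0.025,0.01,0.22],[0.025,0.01,0.3],[0.025,0.01,0.3]], rot=[[0,0,0],[0,0,0],[0,0,0],[0,0,0],[0,0,0]])

```text
clock: 17.83
eef_pos: [525.7, -155.2, 85.3]
tcp_rot: [-3.141, 0.001, 0.35]
contact_force: [0.2, 0.4, -0.0]
opening: 0.231
grasp_force: 49.0
```

```bash
python3 -c "
from h import *
f=cam('wrist');f=cam('wrist');np.savez('w14.npz',**f);g=f['color']
go([526.1,-155.8,70.5],.35);print(telemetry.sense()['contact_force'])
h=cv2.cvtColor(g,cv2.COLOR_RGB2HSV)
m=((h[...,1]<60)&(h[...,2]>135)).astype(np.uint8)[285:340,300:348]
for row in m[::2]: print(''.join('.#'[v] for v in row))"
```

```text
dp [-0.004  0.01   0.387] rot [-0.004  0.006 -0.002] at [ 526.1 -155.4   86. ] 17.9333
[ 0.10594249  0.34243235 -0.42294124]
................................................
................................................
................................................
................................................
................................................
................................................
................................................
................................................
................................................
................................................
................................................
................................................
................................................
................................................
................................................
................................................
................................................
................................................
................................................
................................................
................................................
................................................
................................................
................................................
................................................
................................................
................................................
................................................
```

Sleeve underside is now below the tip with no force, so it's threaded. Seat it.

Emit:
play_rows(dp=[[0,0,0.15],[0,0,0.28],[0,0,0.36],[0,0,0.38],[0,0,0.38]], rot=[[0,0,0],[0,0,0],[0,0,0],[0,0,0],[0,0,0]])

```text
clock: 18.35
eef_pos: [526.0, -155.4, 70.7]
tcp_rot: [-3.141, 0.001, 0.35]
contact_force: [-0.0, -0.8, -0.1]
opening: 0.233
grasp_force: 49.0
```

Emit:
play_rows(dp=[[0,0,0.02],[0,0,0.03],[0,0,0.03]], rot=[[0,0,0],[0,0,0],[0,0,0]])

```text
clock: 18.6
eef_pos: [526.5, -155.5, 70.2]
tcp_rot: [3.141, -0.0, 0.35]
contact_force: [0.3, 0.4, 3.0]
opening: 0.233
grasp_force: 49.4
```

Seated. Release, rise, then the seal.

Emit:
play_rows(dp=[[0,0,0],[0,0,0],[0,0,0],[0,0,0]], rot=[[0,0,0],[0,0,0],[0,0,0],[0,0,0]], fingers=0.55)

```text
clock: 18.93
eef_pos: [526.3, -155.5, 69.9]
tcp_rot: [-3.142, 0.0, 0.35]
contact_force: [-1.0, -0.2, -0.6]
opening: 0.551
grasp_force: 0.0
```

Emit:
play_rows(dp=[[0,0,-0.6],[0,0,-1.2],[0,0,-1.6],[0,0,-1.6]], rot=[[0,0,0],[0,0,0],[0,0,0],[0,0,0]])

```text
clock: 19.27
eef_pos: [528.4, -156.1, 137.2]
tcp_rot: [3.138, -0.004, 0.35]
contact_force: [1.2, -0.0, -0.2]
opening: 0.552
grasp_force: 0.0
```

```bash
python3 -c "
from h import *
go([563,-19,100],.35)"
```

```text
dp [ 1.984 -2.926  0.928] rot [ 0.03  -0.04  -0.002] at [ 528.4 -156.1  137.2] 19.2667
```

Emit:
play_rows(dp=[[1.98,-2.93,0],[1.98,-2.93,0],[1.98,-2.93,0.4],[1.98,-2.93,0.9],[1.98,-2.93,0.9]], rot=[[0,0,0],[0,0,0],[0,0,0],[0,0,0],[0,0,0]], fingers=1.0)

```text
clock: 19.68
eef_pos: [559.0, -14.6, 94.1]
tcp_rot: [-3.139, 0.004, 0.353]
contact_force: [-0.9, -0.0, 0.1]
opening: 1.0
grasp_force: 0.0
```

Emit:
play_rows(dp=[[0,0,0],[0,0,0],[0,0,0]], rot=[[0,0,0],[0,0,0],[0,0,0]])

```text
clock: 19.93
eef_pos: [560.8, -19.1, 98.4]
tcp_rot: [3.141, -0.001, 0.349]
contact_force: [1.2, 0.6, 0.6]
opening: 0.997
grasp_force: 0.0
```

```bash
cat >> h.py <<'E'
def dark(f,box,hi=85):
    h=cv2.cvtColor(f['color'],cv2.COLOR_RGB2HSV);x0,y0,x1,y1=box
    m=((h[...,1]<100)&(h[...,2]<hi)).astype(np.uint8);k=m*0;k[y0:y1,x0:x1]=1;m*=k
    c=max(cv2.findContours(m,0,1)[0],key=cv2.contourArea);return cv2.fitEllipse(cv2.convexHull(c)),cv2.boundingRect(c)
E
python3 -c "
from h import *
f=cam('wrist');np.savez('w15.npz',**f)
p=proj(f,[563,-19,28]);x,y=p.astype(int);print(p)
e,b=dark(f,(x-50,y-50,x+50,y+40));print(e,b)
z=telemetry.sense()['eef_pos'][2];T=tool(f,e[0],z-28);print(T/40)
go([563,-19,24],.35)
"
```

```text
[324.92347585 247.8722322 ]
((316.29901123046875, 243.09445190429688), (44.295753479003906, 44.89112091064453), 68.43203735351562) (294, 221, 45, 45)
[ 0.1267937 -0.1154766]
dp [0.05  0.01  1.864] rot [ 0.005 -0.008 -0.014] at [560.9 -19.3  98.6] 19.9833
```

Emit:
play_rows(dp=[[0.1,-0.1,0.5],[0.1,-0.1,1.0],[0.1,-0.1,1.5],[0.1,-0.1,1.85],[0.1,-0.1,1.85]], rot=[[0,0,0],[0,0,0],[0,0,0],[0,0,0],[0,0,0]])

```text
clock: 20.4
eef_pos: [561.4, -14.0, 22.1]
tcp_rot: [-3.14, 0.003, 0.348]
contact_force: [-0.2, -0.1, -0.1]
opening: 0.998
grasp_force: 0.0
```

Emit:
play_rows(dp=[[0,0,0],[0,0,0],[0,0,0],[0,0,0],[0,0,0]], rot=[[0,0,0],[0,0,0],[0,0,0],[0,0,0],[0,0,0]], fingers=0.18, grip_force=40)

```text
clock: 20.82
eef_pos: [563.6, -13.2, 24.8]
tcp_rot: [3.141, -0.001, 0.35]
contact_force: [0.5, -1.0, 1.7]
opening: 0.301
grasp_force: 3.1
```

Emit:
play_rows(dp=[[0,0,0],[0,0,0],[0,0,0],[0,0,0]], rot=[[0,0,0],[0,0,0],[0,0,0],[0,0,0]])

```text
clock: 21.15
eef_pos: [565.3, -13.1, 26.7]
tcp_rot: [3.14, -0.004, 0.35]
contact_force: [-3.7, -0.3, 22.8]
opening: 0.174
grasp_force: 11.1
```

The fingers slid up over the seal's rounded rim (opening 0.17, 23 N up), so the grip was too high. Open, rise and re-measure.

Emit:
play_rows(dp=[[0,0,0],[0,0,0],[0,0,0],[0,0,0],[0,0,-0.5]], rot=[[0,0,0],[0,0,0],[0,0,0],[0,0,0],[0,0,0]], fingers=1.0)

```text
clock: 21.57
eef_pos: [560.6, -13.0, 41.6]
tcp_rot: [-3.14, 0.005, 0.35]
contact_force: [-1.0, 0.2, -1.0]
opening: 0.875
grasp_force: 0.0
```

Emit:
play_rows(dp=[[0,0,-0.7],[0,0,-1.5],[0,0,-1.5],[0,0,-1.5],[0,0,-1.5]], rot=[[0,0,0],[0,0,0],[0,0,0],[0,0,0],[0,0,0]])

```text
clock: 21.98
eef_pos: [562.6, -13.1, 103.6]
tcp_rot: [-3.142, 0.0, 0.35]
contact_force: [0.2, 0.1, -1.3]
opening: 0.999
grasp_force: 0.0
```

```bash
python3 -c "
from h import *
f=cam('wrist');np.savez('w16.npz',**f)
e,b=dark(f,(270,190,380,300));print(e,b)
z=telemetry.sense()['eef_pos'][2];T=tool(f,e[0],z-25);print(T/40)
go([563,-19,21],.35)
cv2.imwrite('pics/w16.png',cv2.resize(f['color'][180:330,220:420],None,fx=4,fy=4,interpolation=2)[:,:,::-1])
"
```

```text
((335.3828430175781, 246.08139038085938), (42.84157943725586, 43.452022552490234), 44.23360824584961) (314, 225, 44, 43)
[0.01981954 0.1792643 ]
dp [-0.026  0.148  2.05 ] rot [-0.005  0.015 -0.002] at [562.1 -13.1 103. ] 22.0333
```

View pics/w16.png

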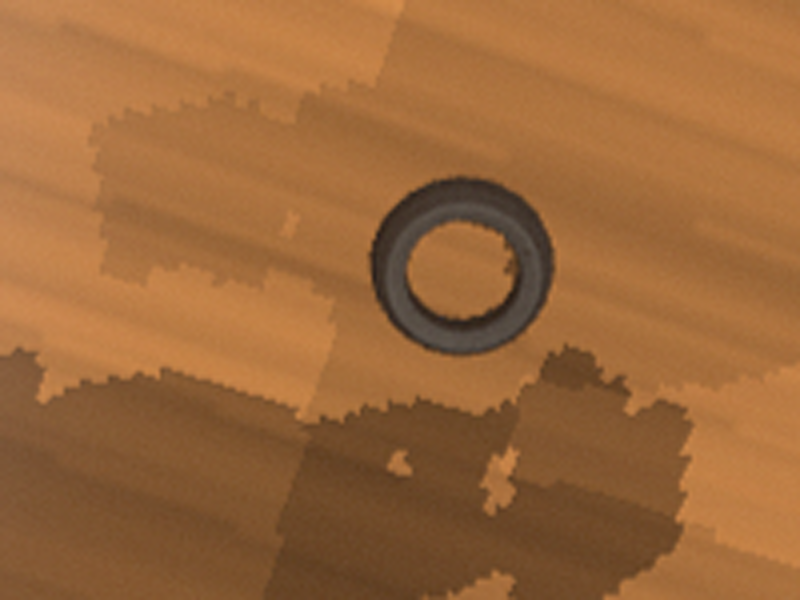

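Seal is flat, centred at (335.4,246), about 7 mm to the tool's +y side. I'll pre-close to 0.45, then go down lower this time.

Emit:
play_rows(dp=[[0.02,0.19,0.3],[0.02,0.19,0.8],[0.02,0.19,1.3],[0.02,0.19,1.4],[0.02,0.19,1.4]], rot=[[0,0,0],[0,0,0],[0,0,0],[0,0,0],[0,0,0]], fingers=0.5)

```text
clock: 22.45
eef_pos: [564.3, -20.2, 45.1]
tcp_rot: [-3.14, 0.005, 0.35]
contact_force: [0.1, 0.4, 0.7]
opening: 0.497
grasp_force: 0.0
```

Emit:
play_rows(dp=[[0,0,0],[0,0,0]], rot=[[0,0,0],[0,0,0]])

```text
clock: 22.62
eef_pos: [566.8, -20.1, 48.3]
tcp_rot: [3.141, -0.0, 0.35]
contact_force: [0.0, -0.7, -0.7]
opening: 0.5
grasp_force: 0.0
```

```bash
python3 -c "
from h import *
f=cam('wrist');np.savez('w17.npz',**f)
e,b=dark(f,(290,230,360,330));print(e,b)
z=telemetry.sense()['eef_pos'][2];T=tool(f,e[0],z-25);print(T/40)
go([563,-19,21],.35)
"
```

```text
((322.2263488769531, 283.559814453125), (55.48632049560547, 57.277767181396484), 88.19761657714844) (294, 256, 57, 56)
[-0.01955743 -0.02251744]
dp [-0.086 -0.059  0.691] rot [ 0.004 -0.011 -0.002] at [567.  -20.   48.6] 22.6667
```

Centred. Descend.

Emit:
play_rows(dp=[[-0.02,-0.02,0.25],[-0.02,-0.02,0.5],[-0.02,-0.02,0.65],[-0.02,-0.02,0.68],[-0.02,-0.02,0.68]], rot=[[0,0,0],[0,0,0],[0,0,0],[0,0,0],[0,0,0]])

```text
clock: 23.08
eef_pos: [564.7, -19.4, 19.9]
tcp_rot: [-3.141, 0.001, 0.35]
contact_force: [0.5, 0.8, -0.2]
opening: 0.505
grasp_force: 0.0
```

Emit:
play_rows(dp=[[0,0,0],[0,0,0],[0,0,0]], rot=[[0,0,0],[0,0,0],[0,0,0]])

```text
clock: 23.33
eef_pos: [565.6, -19.5, 21.0]
tcp_rot: [3.141, -0.001, 0.35]
contact_force: [0.1, -0.4, 0.3]
opening: 0.498
grasp_force: 0.0
```

Emit:
play_rows(dp=[[0,0,0],[0,0,0],[0,0,0],[0,0,0],[0,0,0]], rot=[[0,0,0],[0,0,0],[0,0,0],[0,0,0],[0,0,0]], fingers=0.22, grip_force=30)

```text
clock: 23.75
eef_pos: [565.6, -19.5, 21.1]
tcp_rot: [3.141, -0.001, 0.35]
contact_force: [-1.0, -0.4, 4.8]
opening: 0.3
grasp_force: 29.0
```

Firm grip (opening 0.30, 29 N). Lift and measure it in hand.

Emit:
play_rows(dp=[[0,0,-0.3],[0,0,-1.2],[0,0,-2.2],[0,0,-3.0],[0,0,-3.0]], rot=[[0,0,0],[0,0,0],[0,0,0],[0,0,0],[0,0,0]])

```text
clock: 24.17
eef_pos: [569.1, -19.6, 147.7]
tcp_rot: [3.138, -0.009, 0.35]
contact_force: [1.6, 0.3, 0.5]
opening: 0.305
grasp_force: 28.7
```

Emit:
play_rows(dp=[[0,0,0],[0,0,0]], rot=[[0,0,0],[0,0,0]])

```text
clock: 24.33
eef_pos: [564.9, -19.4, 140.7]
tcp_rot: [-3.142, 0.0, 0.35]
contact_force: [0.1, 0.4, -2.1]
opening: 0.301
grasp_force: 28.7
```

```bash
python3 -c "
from h import *
f=cam('wrist');np.savez('w18.npz',**f)
h=cv2.cvtColor(f['color'],cv2.COLOR_RGB2HSV)
m=(h[...,1]<110).astype(np.uint8)[260:350:2,280:370]
for i,row in enumerate(m): print(260+2*i,''.join('.#'[v] for v in row))
print(telemetry.sense()['grasp_force'])
go([525,-156,150],.35)"
```

```text
260 ..........................................................................................
262 ..........................................................................................
264 ..........................................................................................
266 ..........................................................................................
268 ..........................................................................................
270 ..........................................................................................
272 ..........................................................................................
274 ..........................................................................................
276 ...................................##################.....................................
278 .............................##############################...............................
280 .........................#####################################............................
282 ......................####.########################
[... 2576 characters left out ...]
..............#.#....#######
338 #####.##..#........................##################.......................##..#.########
340 #####.#..##.................................................................##.....######.
342 #####.####....................................................................##..#.#####.
344 ####.##.#....................................................................#.#..#.######
346 ####....#....................................................................####...#####.
348 #######.#....................................................................#####.#######
28.69347174852919
dp [-2.094  2.87  -0.252] rot [-0.006  0.015 -0.002] at [564.3 -19.5 139.9] 24.3833
```

```bash
python3 -c "
from h import *
f=np.load('w18.npz');post_target(tool(f,(323.8,307.2),-2.9),150)"
```

```text
T [ 0.21421394 -0.16673467] tgt [ 524.69594622 -156.39007949]
dp [-2.104  2.877 -0.251] rot [-0.006  0.015 -0.002] at [564.3 -19.5 139.9] 24.3833
```

Emit:
play_rows(dp=[[-2.1,2.87,-0.4],[-2.1,2.87,-0.4],[-2.1,2.87,-0.4],[-2.1,2.87,-0.4],[-2.1,2.87,-0.4]], rot=[[0,0,0],[0,0,0],[0,0,0],[0,0,0],[0,0,0]])

```text
clock: 24.8
eef_pos: [523.9, -159.2, 155.6]
tcp_rot: [-3.141, 0.002, 0.347]
contact_force: [0.4, 0.2, 0.4]
opening: 0.302
grasp_force: 28.7
```

Emit:
play_rows(dp=[[0,0,0.3],[0,0,0.9],[0,0,1.3],[0,0,1.3],[0,0,1.3]], rot=[[0,0,0],[0,0,0],[0,0,0],[0,0,0],[0,0,0]])

```text
clock: 25.22
eef_pos: [524.6, -154.6, 102.7]
tcp_rot: [-3.139, 0.003, 0.351]
contact_force: [0.2, -0.2, -0.5]
opening: 0.306
grasp_force: 28.7
```

```bash
python3 -c "
from h import *
f=cam('wrist');f=cam('wrist');
go([524.6,-156,94],.35)"
```

```text
dp [-0.04   0.002  0.267] rot [-0.003  0.002  0.007] at [ 526.1 -155.4  104.7] 25.3167
```

Adjust x by -1.5 mm and lower to about 3 mm above the tip for a check.

Emit:
play_rows(dp=[[-0.035,0,0.1],[-0.035,0,0.25],[-0.035,0,0.25],[-0.035,0,0.25],[-0.035,0,0.25]], rot=[[0,0,0],[0,0,0],[0,0,0],[0,0,0],[0,0,0]])

```text
clock: 25.73
eef_pos: [524.5, -156.6, 94.9]
tcp_rot: [3.141, -0.0, 0.35]
contact_force: [-0.5, 0.1, 0.3]
opening: 0.304
grasp_force: 28.7
```

```bash
python3 -c "
from h import *
f=cam('wrist');np.savez('w19.npz',**f)
go([524.6,-156,94],.35)
h=cv2.cvtColor(f['color'],cv2.COLOR_RGB2HSV)[...,2][288:328:2,300:350:2]
for i,r_ in enumerate(h): print(288+2*i,' '.join('%3d'%v for v in r_))"
```

```text
dp [ 0.006 -0.015  0.024] rot [ 0.002 -0.003 -0.003] at [ 524.6 -156.7   95. ] 25.7833
288  53  59  60  58  63  62  71  81  85  91  90  94  98  91  90  89  84  74  67  64  68  67  65  63  59
290  59  62  62  61  72  81  91  93  88  81  81  81  81  77  79  80  92  94  91  78  68  66  65  67  62
292  62  61  61  83  93  90  81  79  73  73  82  83  87  81  75  77  73  79  83  92  93  73  65  58  68
294  63  64  84  86  78  82  78  77  80 111 168 185 186 158 126 100  80  75  76  79  84  95  73  52  52
296  67  88  85  82  79 111 197  75  85 151 181 180 179 180 160 110  94 158 111  75  69  73  92  62  52
298  84  87  84  75  99 163 164 129  76 186 180 181 182 182 177 101 139 159 159 133  71  79  62  63  58
300  86  81  77  97 150 154 154 164 130 149 165 184 182 183 152 139 156 156 157 146  95  65  61  61  69
302  82  80  78 111 109 131 150 153 156 141 122 116 127 168 143 154 152 145 118 112 109  83  59  62  64
304  84  77  99 110 106 111 111 139 152 150 153 152 153 152 151 144 115 111 111 111 109 106  59  60  62
306  84  78 110 107 105 108 108 109 109 110 111 112 112 118 117 111 110 109 1
[... 366 characters left out ...]
 121 118 114 113 111 107 111 106 113 115 113 115 114 115 116  96  40  60  59
316  62  45  44 112 118 120 119 119 119 120 122 125 123 118 121 119 119 115 117 119 112  38  46  61  64
318  57  53  45  43 115 118 120 122 118 120 119 121 120 120 121 122 120 123 121 122  51  45  51  64  62
320  61  54  42  38  46 113 125 121 120 120 118 120 120 119 122 122 122 125 108  49  44  45  50  64  62
322  57  61  48  45  41  40  76 115 126 126 121 121 122 119 118 123 112  62  44  43  47  48  63  65  62
324  63  60  57  46  44  43  43  45  54  92 111 112 115 112 101  65  39  45  45  46  49  57  66  64  63
326  64  59  59  60  45  42  43  47  45  45  40  43  41  42  44  46  45  44  45  46  56  61  60  63  63
```

```bash
python3 -c "
from h import *
f=np.load('w19.npz');print(tool(f,(323.6,302),5),tool(f,(323.8,307.2),-2.9))"
```

```text
[-1.34366932 -0.24349381] [ 0.21393322 -0.16696455]
```

Emit:
play_rows(dp=[[0.015,0,0.05],[0.015,0,0.15],[0.015,0,0.25],[0.015,0,0.35],[0.015,0,0.43]], rot=[[0,0,0],[0,0,0],[0,0,0],[0,0,0],[0,0,0]])

```text
clock: 26.2
eef_pos: [524.7, -156.3, 76.8]
tcp_rot: [-3.141, 0.001, 0.35]
contact_force: [0.5, -0.1, -0.9]
opening: 0.306
grasp_force: 28.7
```

Emit:
play_rows(dp=[[0,0,0.02],[0,0,0.03],[0,0,0.04],[0,0,0.04]], rot=[[0,0,0],[0,0,0],[0,0,0],[0,0,0]])

```text
clock: 26.53
eef_pos: [524.9, -156.4, 76.1]
tcp_rot: [-3.141, 0.0, 0.35]
contact_force: [-2.1, 0.9, 3.3]
opening: 0.3
grasp_force: 29.3
```

Contact at exactly the expected height. Release, rise and clear the view.

Emit:
play_rows(dp=[[0,0,0],[0,0,0],[0,0,0],[0,0,0]], rot=[[0,0,0],[0,0,0],[0,0,0],[0,0,0]], fingers=0.6)

```text
clock: 26.87
eef_pos: [525.0, -156.4, 75.9]
tcp_rot: [3.141, -0.0, 0.35]
contact_force: [-0.5, -0.4, 0.5]
opening: 0.6
grasp_force: 0.0
```

Emit:
play_rows(dp=[[0,0,-0.6],[0,0,-1.5],[0,0,-2.5],[0,0,-3.0],[0,0,-3.0]], rot=[[0,0,0],[0,0,0],[0,0,0],[0,0,0],[0,0,0]])

```text
clock: 27.28
eef_pos: [527.8, -157.2, 201.0]
tcp_rot: [3.137, -0.007, 0.35]
contact_force: [2.0, -0.6, 1.0]
opening: 0.599
grasp_force: 0.0
```

Emit:
play_rows(dp=[[-3,0,0],[-3,0,0],[-3,0,0],[-3,0,0],[-3,0,0]], rot=[[0,0,0],[0,0,0],[0,0,0],[0,0,0],[0,0,0]])

```text
clock: 27.7
eef_pos: [410.6, -197.8, 195.4]
tcp_rot: [-3.141, 0.001, 0.348]
contact_force: [1.1, 0.6, 0.2]
opening: 0.598
grasp_force: 0.0
```

```bash
python3 -c "
from h import *
o=np.zeros((600,800,3),np.uint8)
f=cam('side');o[:300,:400]=cv2.resize(f['color'][200:260,250:330],(400,300),interpolation=2)
f=cam('scene');o[:300,400:]=cv2.resize(f['color'][205:280,215:315],(400,300),interpolation=2)
f=cam('wrist');o[300:,:400]=cv2.resize(f['color'],(400,300))
x,y=proj(f,[525,-156,70]).astype(int);print(x,y)
y=max(y,60);x=min(max(x,80),560);o[300:,400:]=cv2.resize(f['color'][y-60:y+60,x-80:x+80],(400,300),interpolation=2)
cv2.imwrite('pics/end.png',o[:,:,::-1]);s=telemetry.sense();print(s['contact_force'],s['eef_pos'])"
```

```text
322 52
[ 0.07536873 -0.21646199 -0.22818425] [ 413.21273818 -197.48671667  195.828055  ]
```

View pics/end.png

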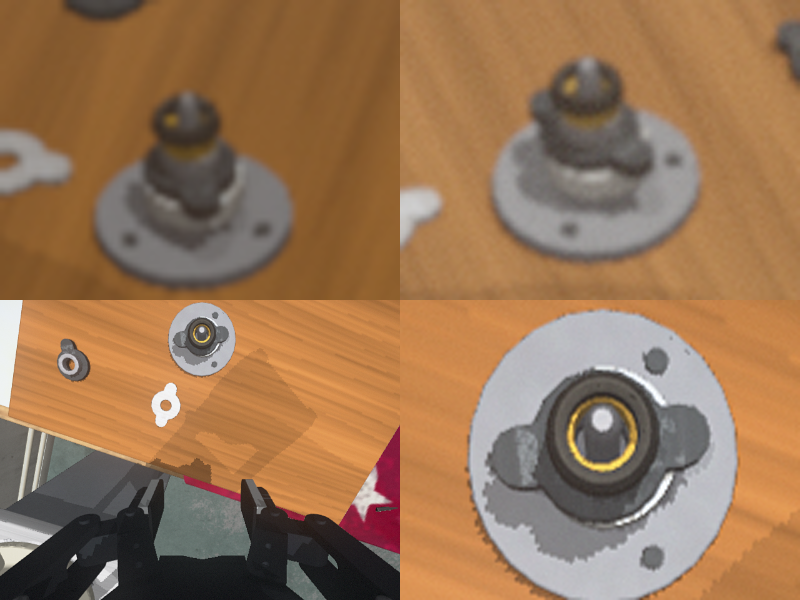

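All views show the full stack on the post: bearing, two-nose cam, brass sleeve and seal, level and concentric. The arm is clear of it.

```bash
python3 -c "
from rig import r
print(r.sign_off())"
```

```text
the job is handed in; nothing more can be done
None
```

The stack is built on the post in the order asked (bearing, cam_two hub up, brass sleeve, seal), each part sits flat, the other two cams were left where they lay, and the job is handed in at about 28 s of the 88 s allowed.

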